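# Move the modelling tools to the other rack in reverse order

### The job

Move the four modelling tools from the green rack to the blue rack, one in each bay, in reverse order: the tool nearest the red end of the green rack goes into the bay farthest from the red end of the blue rack, and so on, until the last one lies next to the red end. Lay each across both rails, centred on them; either end may point forward. Leave all four lying still in their bays.

Things in the scene. Friction and masses are not known exactly. Their poses are not given: they have to be found in the camera images.
- green_rack: Fixed green rack, origin on the table under its centre. Two rails along its y at x = -27 and 27 mm, 8 wide, tops at z = 40, open between. Pins to z = 53 part four bays centred at y = -84, -28, 28, 84 (50 clear). U-shaped end boards at y = -128, 128, 42 high at the rails, 14 between; the +y one red. Tag ledge at x = -58 to -40, top z = 18. Holds the tools at the start.
- blue_rack: Fixed blue rack, origin on the table under its centre. Two rails along its y at x = -27 and 27 mm, 8 wide, tops at z = 40, open between. Pins to z = 53 part four bays centred at y = -84, -28, 28, 84 (50 clear). U-shaped end boards at y = -128, 128, 42 high at the rails, 14 between; the +y one red. Empty at the start; tools shall lie along its x.
- light_loop_tool: Pale wooden loop tool (round handle with a wire loop at one end), about 30 g, 171 long, handle up to 14 wide and 12 thick, loop 21 wide mm. At the start it lies level across both rails of some bay of the green rack, near its middle. Origin at mid-length on its underside; own y along its length, the loop at -y; own z up. Take it across its width at the origin, between the rails.
- red_loop_tool: Reddish-brown wooden loop tool (round handle with a wire loop at one end), about 30 g, 181 long, handle up to 12 wide and 12 thick, loop 21 wide mm. At the start it lies level across both rails of some bay of the green rack, near its middle. Origin at mid-length on its underside; own y along its length, the loop at -y; own z up. Take it across its width at the origin, between the rails.
- flat_knife: Flat pale wooden modelling knife, pointed at the ends, no wire, about 30 g, 86 long, 20 wide, 6 thick mm. At the start it lies level across both rails of some bay of the green rack, near its middle. Origin at mid-length on its underside; own y along its length, both ends much alike; own z up. Take it across its width at the origin, between the rails.
- round_stick: Blunt reddish-brown round modelling stick, no wire, about 30 g, 95 long, 12 wide, 11 thick mm. At the start it lies level across both rails of some bay of the green rack, near its middle. Origin at mid-length on its underside; own y along its length, both ends much alike; own z up. Take it across its width at the origin, between the rails.
- yellow_tag: Yellow plastic tag, 14 x 36 x 4 mm, fixed on the front ledge of the green rack before (at -x of) the bay where the pale loop tool lies at the start; it stays there and so keeps the record of the old order. Origin on its underside centre, axes parallel to the green rack's.
- white_tag: White plastic tag, 14 x 36 x 4 mm, fixed on the front ledge of the green rack before (at -x of) the bay where the reddish loop tool lies at the start; it stays there and so keeps the record of the old order. Origin on its underside centre, axes parallel to the green rack's.
- black_tag: Black plastic tag, 14 x 36 x 4 mm, fixed on the front ledge of the green rack before (at -x of) the bay where the flat knife lies at the start; it stays there and so keeps the record of the old order. Origin on its underside centre, axes parallel to the green rack's.
- orange_tag: Orange plastic tag, 14 x 36 x 4 mm, fixed on the front ledge of the green rack before (at -x of) the bay where the round stick lies at the start; it stays there and so keeps the record of the old order. Origin on its underside centre, axes parallel to the green rack's.

How it is judged:
At the end, for the whole second after the job is handed in: Every tool rests level across both blue rails (within 0.35 rad of square), its middle within 15 mm of the rack's centreline and 22 mm of its bay's middle, in the mirrored bay: tag at y in the green rack's frame, tool at -y in the blue rack's (red ends at +y) (((y of yellow_tag in the frame of green_rack between -0.104 and -0.064 m and y of light_loop_tool in the frame of blue_rack between 0.062 and 0.106 m) or (y of yellow_tag in the frame of green_rack between -0.048 and -0.008 m and y of light_loop_tool in the frame of blue_rack between 0.006 and 0.05 m) or (y of yellow_tag in the frame of green_rack between 0.008 and 0.048 m and y of light_loop_tool in the frame of blue_rack between -0.05 and -0.006 m) or (y of yellow_tag in the frame of green_rack between 0.064 and 0.104 m and y of light_loop_tool in the frame of blue_rack between -0.106 and -0.062 m)) and x of light_loop_tool in the frame of blue_rack between -0.015 and 0.015 m and z of light_loop_tool in the frame of blue_rack between 0.032 and 0.056 m and angle between light_loop_tool's own y axis and vertical between 1.45 and 1.69 rad and angle between the y axis of each of light_loop_tool, red_loop_tool, flat_knife, round_stick and the x axis of blue_rack, either way round below 0.35 rad and linear speed of each of light_loop_tool, red_loop_tool, flat_knife, round_stick below 0.02 m/s and ((y of white_tag in the frame of green_rack between -0.104 and -0.064 m and y of red_loop_tool in the frame of blue_rack between 0.062 and 0.106 m) or (y of white_tag in the frame of green_rack between -0.048 and -0.008 m and y of red_loop_tool in the frame of blue_rack between 0.006 and 0.05 m) or (y of white_tag in the frame of green_rack between 0.008 and 0.048 m and y of red_loop_tool in the frame of blue_rack between -0.05 and -0.006 m) or (y of white_tag in the frame of green_rack between 0.064 and 0.104 m and y of red_loop_tool in the frame of blue_rack between -0.106 and -0.062 m)) and x of red_loop_tool in the frame of blue_rack between -0.015 and 0.015 m and z of red_loop_tool in the frame of blue_rack between 0.032 and 0.056 m and angle between red_loop_tool's own y axis and vertical between 1.45 and 1.69 rad and ((y of black_tag in the frame of green_rack between -0.104 and -0.064 m and y of flat_knife in the frame of blue_rack between 0.062 and 0.106 m) or (y of black_tag in the frame of green_rack between -0.048 and -0.008 m and y of flat_knife in the frame of blue_rack between 0.006 and 0.05 m) or (y of black_tag in the frame of green_rack between 0.008 and 0.048 m and y of flat_knife in the frame of blue_rack between -0.05 and -0.006 m) or (y of black_tag in the frame of green_rack between 0.064 and 0.104 m and y of flat_knife in the frame of blue_rack between -0.106 and -0.062 m)) and x of flat_knife in the frame of blue_rack between -0.015 and 0.015 m and z of flat_knife in the frame of blue_rack between 0.032 and 0.056 m and angle between flat_knife's own y axis and vertical between 1.45 and 1.69 rad and ((y of orange_tag in the frame of green_rack between -0.104 and -0.064 m and y of round_stick in the frame of blue_rack between 0.062 and 0.106 m) or (y of orange_tag in the frame of green_rack between -0.048 and -0.008 m and y of round_stick in the frame of blue_rack between 0.006 and 0.05 m) or (y of orange_tag in the frame of green_rack between 0.008 and 0.048 m and y of round_stick in the frame of blue_rack between -0.05 and -0.006 m) or (y of orange_tag in the frame of green_rack between 0.064 and 0.104 m and y of round_stick in the frame of blue_rack between -0.106 and -0.062 m)) and x of round_stick in the frame of blue_rack between -0.015 and 0.015 m and z of round_stick in the frame of blue_rack between 0.032 and 0.056 m and angle between round_stick's own y axis and vertical between 1.45 and 1.69 rad); the robot touches nothing.
It also fails if it takes over 96 s, if anything falls off the work surface, if the arm or the gripper's body presses on something with over 40 N, if the wrist force passes 120 N, or if a joint passes its speed limit or range.

### The arm

A 7-joint arm with a two-finger parallel gripper is mounted at the origin on the work surface; the furniture and walls round the work are solid. World frame = base frame: x ahead of the robot, y to its left, z up, the work surface at z = 0. Lengths are in m, angles in rad, forces in N, time in s.
With the tool pointing down it reaches from about 0.4 to 0.85 m from the base axis. Payload 4.5 kg.
Tool frame: the origin (TCP) lies at the very end of the fingers, on their centre line; the grasp point (between the pads) lies 19 mm behind it; z points along the fingers, x is the direction in which the jaws open and shut, and the axes are right-handed (so a half turn about z gives the same grasp; the last joint's range is limited). The gripper opens to 88 mm and grips with 3 to 60 N. Pads are 18 mm wide; open, the fingers measure 123 mm over their backs; the gripper's body (75 mm by 187 mm) begins 45 mm behind the grasp point.
Start: joints at [1.236, 0.689, -0.195, 1.565, 0.157, 0.902, -0.215], TCP at [0.225, -0.583, 0.239] pointing down, gripper open.
Joint ranges: [-3.01, 3.01], [-0.46, 2.08], [-1.47, 1.51], [0.13, 2.56], [-1, 4.14], [0.04, 2.09], [-2.66, 2.66]. Speed limits (rad/s): [2.57, 2.57, 3.14, 3.14, 3.14, 3.14, 3.14].

### API

Orientations are given as a unit quaternion [x, y, z, w].
In Python, from plant import * gives the robot as it stands.
- The arm moves only by the tool apply_moves, never from a script. Its argument "series" is a list of rows, each an object of numbers: "x", "y", "z": the shift along the tool's x, y, z in units of 80 cm (1.0 is 80 cm); "wx", "wy", "wz": the turn, a rotation vector about the tool's x, y, z in units of pi rad (1.0 is pi rad); "fingers": the opening, from -1 (shut) to 1 (fully open), so that 0 is half open. In form: [{"x": .., "y": .., "z": .., "wx": .., "wy": .., "wz": .., "fingers": ..}, ...]. A call has 1 to 8 rows; each row shifts and turns the pose as measured when the row begins, along the tool's axes as they then stand; what a row does not reach is not made up. A row lasts 1/8 s, in which the tool goes at most 62.5 mm and 10.7 degrees, less where a joint would pass 70% of its speed; a pose out of reach is approached as far as the arm can. A call with a number of a shift or a turn outside -1 to 1 is refused whole. A call with a gripper value outside its range is refused whole. The fingers move at their own pace and stop on an object; "force" is the grip in N (left out, the last holds). Time passes only in rows, so rows that do not move let the fingers close. It gives the time, the measured TCP pose, the force and the opening at its end, in the units of the state.
- get_state(): the state, without advancing time (a new reading comes with each control period).
- snapshot(name): name is "scene" or "top"; returns (picture, depth): 420x560x3 uint8, red, green, blue; 420x560 float32, m along the optical axis (not along the pixel's ray), 0 where there is no reading.
- camera_model(name): a dict with "camera_matrix" (3x3 intrinsics, pixels), "world_from_camera" (4x4, takes a point from camera to world coordinates). Camera axes: x right, y up, looking along -z (the intrinsics and any distortion apply to the point x, -y, -z); pixel columns grow to the right and rows downward; lengths in m; the calibration is good to about 2 mm. A picture is of the moment at which its call begins. camera_model takes no time and is no camera call.
- finish_job(): hands the job in, once; it reports no verdict.
The state is a dict: "clock": time; "q": joint angles; "qd": joint speeds; "joint_torque": joint torques, N m; "tool_pos": TCP position; "eef_rot": TCP orientation; "contact_force": force on the tool from outside, world axes, zero at the start; "moment": the same for the moment, N m; "opening": opening from 0.0 (shut) to 1.0 (fully open).
Only numpy, scipy, OpenCV 4.12 (cv2) and the standard library are available. Lean on these libraries where they do the work, as an engineer would, in place of code of your own. Each camera call takes 0.05 s, during which the arm holds its last target. There are 200 camera calls.

## Working session

There is one attempt and no reset: what is moved stays moved. The work goes in short steps, Python scripts to look and compute and a tool call to move; the robot and the scene stay as the last step left them, time stands still between calls to the robot, and variables do not carry over. Pictures are saved under pics/ and viewed, about 12 in all and at most 16, crops included, and the job is handed in when it is done.

Besides the shell and the picture viewer there is one more tool, called as name(argument=value, ...) on one line, values as JSON. apply_moves: Moves the arm, as the interface text tells. Its arguments: {"type":"object","properties":{"series":{"type":"array","items":{"type":"object","properties":{"x":{"type":"number"},"y":{"type":"number"},"z":{"type":"number"},"wx":{"type":"number"},"wy":{"type":"number"},"wz":{"type":"number"},"fingers":{"type":"number"}}}},"force":{"type":"number"}},"required":["series"]}

```bash
mkdir -p pics; cat > h.py <<'E'
from plant import *
import numpy as np, cv2
def cloud(name):
    im,d=snapshot(name); c=camera_model(name); K=np.array(c["camera_matrix"]);T=np.array(c["world_from_camera"])
    v,u=np.mgrid[:d.shape[0],:d.shape[1]]
    p=np.stack([(u-K[0,2])/K[0,0]*d,-(v-K[1,2])/K[1,1]*d,-d],-1)
    P=p@T[:3,:3].T+T[:3,3]; P[d==0]=np.nan
    return im,P
def save(im,n): cv2.imwrite("pics/"+n,im[:,:,::-1])
E
python3 - <<'E'
from h import *
for n in("scene","top"):
    im,P=cloud(n); save(im,n+"1.png"); np.savez(n+"1.npz",im=im,P=P); print(camera_model(n))
print(get_state())
E
```

```text
{'camera_matrix': array([[382.9352473 ,   0.        , 283.75226302],
       [  0.        , 382.9352473 , 213.80559855],
       [  0.        ,   0.        ,   1.        ]]), 'world_from_camera': array([[-0.8580574 ,  0.24825739, -0.44956174,  0.08428139],
       [-0.51322058, -0.38299609,  0.7680616 ,  0.622427  ],
       [ 0.01849658,  0.88976528,  0.45604343,  0.45156929],
       [ 0.        ,  0.        ,  0.        ,  1.        ]])}
{'camera_matrix': array([[458.39385343,   0.        , 281.31450226],
       [  0.        , 458.39385343, 209.73680622],
       [  0.        ,   0.        ,   1.        ]]), 'world_from_camera': array([[-0.0118355 ,  0.99053172, -0.13677292,  0.32103404],
       [-0.99983715, -0.01358674, -0.01187749, -0.0100448 ],
       [-0.01362333,  0.13661007,  0.99053122,  1.04364435],
       [ 0.        ,  0.        ,  0.        ,  1.        ]])}
{'clock': 0.1, 'q': array([ 1.23582031,  0.68988058, -0.19449705,  1.56622135,  0.15728997,
        0.9025238 , -0.21510934]), 'qd': array([-4.28442059e-04, -1.31212948e-03, -1.37778135e-03, -5.08858805e-03,
        4.76516015e-04, -4.55433169e-05,  1.24044660e-03]), 'joint_torque': array([-2.08659600e-03, -5.28505719e+01, -1.27097692e+00, -1.53837508e+01,
       -5.24460047e-02,  2.01282979e-03,  4.10536279e-05]), 'tool_pos': array([ 0.22504083, -0.58247317,  0.23800683]), 'eef_rot': array([ 8.24776040e-01, -5.65458936e-01, -7.13425540e-04, -4.09319583e-04]), 'contact_force': array([-0.22417021,  0.40526154,  0.07725805]), 'moment': array([ 0.05513577, -0.05611404,  0.03672731]), 'opening': 0.9980588809645881}
```

View pics/top1.png

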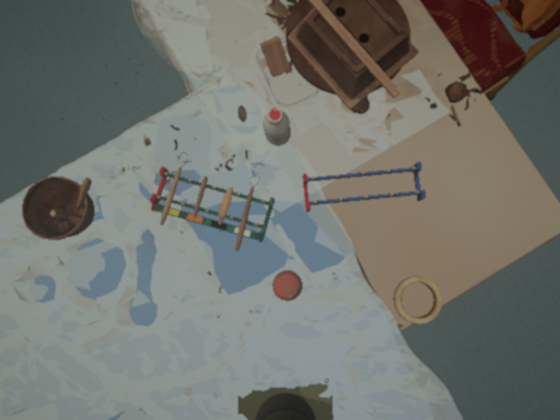

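View pics/scene1.png

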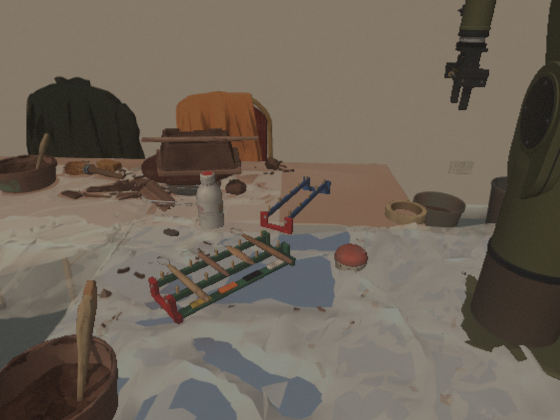

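The top view has the green rack at about (212,205) with its red end at left, holding four tools. The blue rack is at about (363,187), empty, also with its red end at left. I'll measure both now.

```bash
cat >> h.py <<'E'
from scipy.optimize import minimize
from scipy.spatial import cKDTree
def rackmodel():
    y=np.arange(-.128,.1281,.004); e=np.arange(-.027,.0271,.004)
    m=[[s*.027,b] for s in(-1,1) for b in y]+[[a,s*.128] for s in(-1,1) for a in e]
    return np.array(m)
M=rackmodel()
def fitrack(pts,yaw0):
    t=cKDTree(pts)
    def R(a): return np.array([[np.cos(a),-np.sin(a)],[np.sin(a),np.cos(a)]])
    def f(p):
        q=M@R(p[2]).T+p[:2]; 
        return np.minimum(t.query(q)[0],.015).mean()+np.minimum(cKDTree(q).query(pts)[0],.015).mean()
    c=(pts.max(0)+pts.min(0))/2
    best=min((minimize(f,[c[0],c[1],yaw0+d],method="Nelder-Mead",options=dict(initial_simplex=np.array([[c[0],c[1],yaw0+d],[c[0]+.01,c[1],yaw0+d],[c[0],c[1]+.01,yaw0+d],[c[0],c[1],yaw0+d+.1]]),xatol=1e-5,fatol=1e-7,maxiter=600)) for d in(-.1,0,.1)),key=lambda r:r.fun)
    return best.x,best.fun
E
python3 - <<'E'
from h import *
z=np.load("top1.npz");im,P=z["im"],z["P"]
hsv=cv2.cvtColor(im,cv2.COLOR_RGB2HSV)
print("table z",np.nanmedian(P[240:300,200:260,2]))
H,S,V=[hsv[...,i].astype(int) for i in range(3)]
def box(r0,r1,c0,c1):
    b=np.zeros(H.shape,bool);b[r0:r1,c0:c1]=1;return b
red=((H<8)|(H>172))&(S>120)
for n,bx,hr,yaw in(("green",box(160,250,145,280),(60,100),-.2),("blue",box(155,215,298,430),(100,128),.1)):
    col=((H>=hr[0])&(H<=hr[1])&(S>70))
    m=bx&(col|red)&(P[...,2]>.028)&(P[...,2]<.065)
    p=P[m]; print(n,m.sum(),np.percentile(p[:,2],[5,50,95]),p.min(0),p.max(0), "redmean",P[bx&red].mean(0))
    x,f=fitrack(p[:,:2],yaw); print(n,x,f)
# tools: brown/pale above .04 over green rack
c=cv2.resize(im[155:255,140:285],None,fx=5,fy=5,interpolation=cv2.INTER_CUBIC); save(c,"crop1.png")
E
```

```text
table z 0.001451763482698265
green 162 [0.03760462 0.04088342 0.04395067] [0.40854019 0.02229957 0.0352391 ] [0.56059324 0.29098797 0.04517257] redmean [nan nan nan]
green [ 0.48447361  0.15673522 -0.2921524 ] 0.009254750515648077
blue 474 [0.03660791 0.03996195 0.04349807] [ 0.46042695 -0.31373955  0.02801422] [ 0.56030064 -0.047192    0.04657372] redmean [nan nan nan]
blue [ 0.51123429 -0.18110131  0.08814744] 0.005412307227021723
```

View pics/crop1.png

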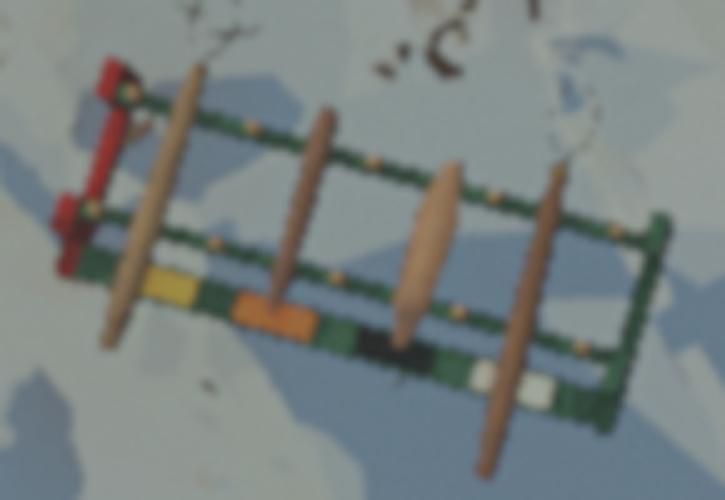

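Crop: the pins show as pale dots, the back rail running from (130,93) to (617,231) and the front rail from (92,209) to (582,347). From the red end the order is light loop (yellow), stick (orange), knife (black), red loop (white). I'll fit the green rack to its pins, crop the blue rack, and measure the tool axes.

```bash
cat >> h.py <<'E'
def px2w(name,u,v,z):
    c=camera_model(name);K=np.array(c["camera_matrix"]);T=np.array(c["world_from_camera"])
    r=T[:3,:3]@np.array([(u-K[0,2])/K[0,0],-(v-K[1,2])/K[1,1],-1]); o=T[:3,3]
    return (o+r*(z-o[2])/r[2])[:2]
def rigid(A,B):
    a,b=A.mean(0),B.mean(0);U,S,Vt=np.linalg.svd((A-a).T@(B-b));R=(U@np.diag([1,np.linalg.det(U@Vt)])@Vt).T
    return R,b-R@a,np.linalg.norm((A@R.T+b-R@a)-B,axis=1)
PIN=np.array([[s*.027,y] for s in(1,-1) for y in(.112,.056,0,-.056,-.112)])
E
python3 - <<'E'
from h import *
cr=lambda u,v:((u+.5)/5-.5+140,(v+.5)/5-.5+155)
pins=[(130,93),(253,128),(373,163),(495,197),(617,231),(92,209),(215,244),(337,277),(460,312),(582,347)]
B=np.array([px2w("top",*cr(*p),.053) for p in pins])
R,t,e=rigid(PIN,B);yaw=np.arctan2(R[1,0],R[0,0]);print("green",t,yaw,e.max()*1e3)
z=np.load("top1.npz");im,P=z["im"],z["P"]
for n,b,f,L in(("light",(108,345),(200,67),.171),("stick",(275,303),(328,110),.095),("knife",(400,347),(454,165),.086),("red",(487,475),(560,167),.181)):
    b=px2w("top",*cr(*b),.046);f=px2w("top",*cr(*f),.046);d=f-b;l=np.linalg.norm(d)
    c=b+d/l*L/2 if L>.1 else (b+f)/2
    print(n,"len",l.round(4),"ctr",c.round(4),"ang",np.degrees(np.arctan2(d[1],d[0])).round(1),"in rack",(R.T@(c-t)).round(4))
print("bottle top z",np.nanmax(P[105:145,262:292,2]),px2w("top",276,116,.1), "red ball",np.nanmax(P[270:300,272:302,2]))
save(cv2.resize(im[150:220,295:435],None,fx=5,fy=5,interpolation=cv2.INTER_CUBIC),"crop2.png")
s=np.load("scene1.npz")["im"];save(cv2.resize(s[225:325,145:300],None,fx=5,fy=5,interpolation=cv2.INTER_CUBIC),"crop3.png")
E
```

```text
green [0.48474184 0.15677561] -0.29070823260969714 0.82125349615309
light len 0.13 ctr [0.5134 0.2409] ang -17.1 in rack [0.0033 0.0888]
stick len 0.0891 ctr [0.4924 0.1816] ang -14.6 in rack [0.0002 0.0259]
knife len 0.0841 ctr [0.4695 0.1258] ang -16.2 in rack [-0.0058 -0.034 ]
red len 0.1394 ctr [0.4607 0.0784] ang -13.3 in rack [-0.0006 -0.082 ]
bottle top z 0.14077286103385434 [0.65386896 0.01024217] red ball 0.04882555208021444
```

View pics/crop2.png

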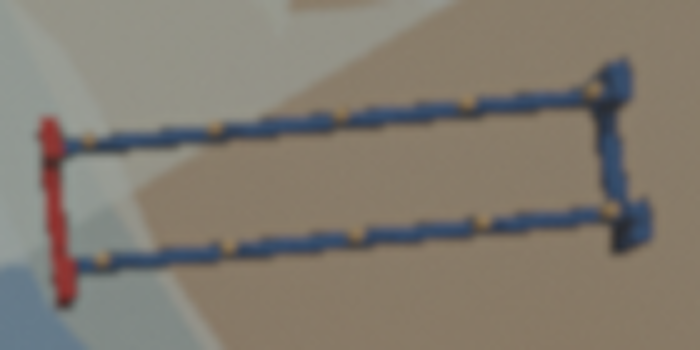

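View pics/crop3.png

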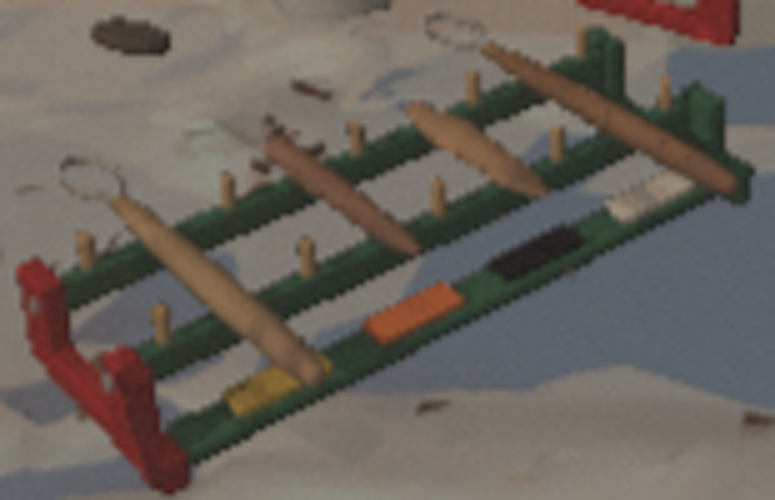

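Both loops lie at the far (+x) ends, and the tags match the tools I identified. The blue pins are visible at (88..593,140..91) in the back row and (103..611,261..209) in the front row.

```bash
cat >> h.py <<'E'
from scipy.spatial.transform import Rotation as Ro
def go(x,y,z,ang):
    "rest to go to the TCP target, in tool axes and move units; ang: jaw direction deg"
    s=get_state();R=Ro.from_quat(s["eef_rot"]);a=np.radians(ang)
    Rt=Ro.from_matrix(np.array([[np.cos(a),np.sin(a),0],[np.sin(a),-np.cos(a),0],[0,0,-1]]))
    w=(R.inv()*Rt).as_rotvec()/np.pi
    d=np.array([x,y,z])-s["tool_pos"]
    print("t",round(s["clock"],2),"pos",s["tool_pos"].round(4),"open",round(s["opening"]*88,1),"F",s["contact_force"].round(1),
     "| shift now-axes",(R.inv().apply(d)/.8).round(4),"turn",w.round(4),"| shift after turn",(Rt.inv().apply(d)/.8).round(4))
E
python3 - <<'E'
from h import *
cr=lambda u,v:((u+.5)/5-.5+295,(v+.5)/5-.5+150)
pins=[(88,140),(215,128),(341,114),(468,103),(593,91),(103,261),(229,247),(357,235),(483,223),(611,209)]
B=np.array([px2w("top",*cr(*p),.053) for p in pins])
R,t,e=rigid(PIN,B);yaw=np.arctan2(R[1,0],R[0,0]);print("blue",t,yaw,e.max()*1e3,"jaw deg",np.degrees(yaw)-90)
for y in(-.084,-.028,.028,.084): print(y,(R@[0,y]+t).round(4))
go(.5134,.2409,.2,np.degrees(-.2907)-90)
E
```

```text
blue [ 0.51101859 -0.18092403] 0.08648250553552772 0.8726866644036633 jaw deg -85.04491743109749
-0.084 [ 0.5183 -0.2646]
-0.028 [ 0.5134 -0.2088]
0.028 [ 0.5086 -0.153 ]
0.084 [ 0.5038 -0.0972]
t 0.1 pos [ 0.225  -0.5825  0.238 ] open 87.8 F [-0.2  0.4  0.1] | shift now-axes [-0.83   -0.7073  0.0488] turn [2.000e-04 5.000e-04 2.099e-01] | shift after turn [-1.0893 -0.0503  0.0475]
```

apply_moves(series=[{"wz": 0.0525,"fingers": -0.18},{"wz": 0.0525,"fingers": -0.18},{"wz": 0.0525,"fingers": -0.18},{"wz": 0.0525,"fingers": -0.18},{"x": -0.075,"y": -0.003,"fingers": -0.18},{"x": -0.075,"y": -0.003,"fingers": -0.18},{"x": -0.075,"y": -0.003,"fingers": -0.18},{"x": -0.075,"y": -0.003,"fingers": -0.18}], force=15)

```text
schema error: expected keys x, y, z, wx, wy, wz, fingers
```

apply_moves(series=[{"x": -0.075,"y": -0.003,"fingers": -0.18},{"x": -0.075,"y": -0.003,"fingers": -0.18},{"x": -0.075,"y": -0.003,"fingers": -0.18},{"x": -0.075,"y": -0.003,"fingers": -0.18},{"x": -0.075,"y": -0.003,"fingers": -0.18},{"x": -0.075,"y": -0.003,"fingers": -0.18},{"x": -0.075,"y": -0.003,"fingers": -0.18},{"x": -0.075,"y": -0.003,"fingers": -0.18}])

```text
schema error: expected keys x, y, z, wx, wy, wz, fingers
```

```bash
python3 -c "
from h import *
go(.5134,.2409,.16,-106.66)"
```

```text
t 0.1 pos [ 0.225  -0.5825  0.238 ] open 87.8 F [-0.2  0.4  0.1] | shift now-axes [-0.8299 -0.7073  0.0988] turn [2.0e-04 5.0e-04 2.1e-01] | shift after turn [-1.0894 -0.0503  0.0975]
```

Every row needs all seven keys.

apply_moves(series=[{"x": 0,"y": 0,"z": 0,"wx": 0,"wy": 0,"wz": 0.0525,"fingers": -0.18},{"x": 0,"y": 0,"z": 0,"wx": 0,"wy": 0,"wz": 0.0525,"fingers": -0.18},{"x": 0,"y": 0,"z": 0,"wx": 0,"wy": 0,"wz": 0.0525,"fingers": -0.18},{"x": 0,"y": 0,"z": 0,"wx": 0,"wy": 0,"wz": 0.0525,"fingers": -0.18},{"x": -0.075,"y": -0.003,"z": 0,"wx": 0,"wy": 0,"wz": 0,"fingers": -0.18},{"x": -0.075,"y": -0.003,"z": 0,"wx": 0,"wy": 0,"wz": 0,"fingers": -0.18},{"x": -0.075,"y": -0.003,"z": 0,"wx": 0,"wy": 0,"wz": 0,"fingers": -0.18},{"x": -0.075,"y": -0.003,"z": 0,"wx": 0,"wy": 0,"wz": 0,"fingers": -0.18}], force=15)

```text
clock: 1.1
tool_pos: [0.3075, -0.3538, 0.2349]
eef_rot: [-0.585, 0.811, 0.002, -0.0]
contact_force: [1.0, -0.1, 0.3]
opening: 0.407
```

apply_moves(series=[{"x": -0.075,"y": -0.003,"z": 0,"wx": 0,"wy": 0,"wz": 0,"fingers": -0.18},{"x": -0.075,"y": -0.003,"z": 0,"wx": 0,"wy": 0,"wz": 0,"fingers": -0.18},{"x": -0.075,"y": -0.003,"z": 0,"wx": 0,"wy": 0,"wz": 0,"fingers": -0.18},{"x": -0.075,"y": -0.003,"z": 0,"wx": 0,"wy": 0,"wz": 0,"fingers": -0.18},{"x": -0.075,"y": -0.003,"z": 0,"wx": 0,"wy": 0,"wz": 0,"fingers": -0.18},{"x": -0.075,"y": -0.003,"z": 0,"wx": 0,"wy": 0,"wz": 0,"fingers": -0.18},{"x": -0.075,"y": -0.003,"z": 0,"wx": 0,"wy": 0,"wz": 0,"fingers": -0.18},{"x": -0.075,"y": -0.003,"z": 0,"wx": 0,"wy": 0,"wz": 0,"fingers": -0.18}])

```text
clock: 2.1
tool_pos: [0.4815, 0.1109, 0.2359]
eef_rot: [-0.584, 0.811, 0.002, 0.0]
contact_force: [1.0, -0.4, 0.5]
opening: 0.411
```

```bash
python3 -c "
from h import *
go(.5134,.2409,.16,-106.66)"
```

```text
t 2.1 pos [0.4815 0.1109 0.2359] open 36.2 F [ 1.  -0.4  0.5] | shift now-axes [-0.1666  0.0133  0.0953] turn [ 0.0009  0.0008 -0.0101] | shift after turn [-0.1671  0.0083  0.0948]
```

apply_moves(series=[{"x": -0.056,"y": 0.003,"z": 0.01,"wx": 0,"wy": 0,"wz": -0.01,"fingers": -0.18},{"x": -0.056,"y": 0.003,"z": 0.03,"wx": 0,"wy": 0,"wz": 0,"fingers": -0.18},{"x": -0.045,"y": 0.002,"z": 0.03,"wx": 0,"wy": 0,"wz": 0,"fingers": -0.18},{"x": 0,"y": 0,"z": 0.025,"wx": 0,"wy": 0,"wz": 0,"fingers": -0.18},{"x": 0,"y": 0,"z": 0,"wx": 0,"wy": 0,"wz": 0,"fingers": -0.18}])

```text
clock: 2.72
tool_pos: [0.513, 0.2451, 0.1568]
eef_rot: [-0.602, 0.799, 0.003, 0.001]
contact_force: [0.3, -0.7, 0.2]
opening: 0.414
```

```bash
python3 -c "
from h import *
go(.5134,.2409,.06,-106.66)
im,_=snapshot('top');save(cv2.resize(im[155:255,140:285],None,fx=4,fy=4,interpolation=cv2.INTER_CUBIC),'crop4.png')"
```

```text
t 2.73 pos [0.513  0.2451 0.1568] open 36.4 F [ 0.3 -0.7  0.2] | shift now-axes [ 0.0055 -0.0023  0.1209] turn [0.001  0.0018 0.0037] | shift after turn [ 0.0048 -0.002   0.121 ]
```

View pics/crop4.png

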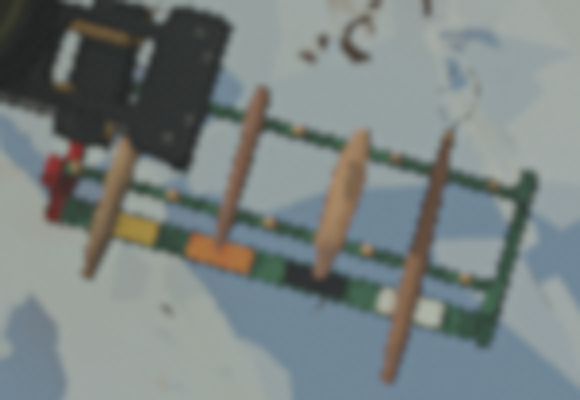

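The gripper, aligned with the rack, sits over the light tool's middle as planned. I'll correct the small offset and descend.

apply_moves(series=[{"x": 0.005,"y": -0.002,"z": 0.03,"wx": 0,"wy": 0.001,"wz": 0.003,"fingers": -0.18},{"x": 0,"y": 0,"z": 0.05,"wx": 0,"wy": 0,"wz": 0,"fingers": -0.18},{"x": 0,"y": 0,"z": 0.035,"wx": 0,"wy": 0,"wz": 0,"fingers": -0.18},{"x": 0,"y": 0,"z": 0,"wx": 0,"wy": 0,"wz": 0,"fingers": -0.18}])

```text
clock: 3.28
tool_pos: [0.5182, 0.2408, 0.0685]
eef_rot: [-0.596, 0.803, 0.001, 0.005]
contact_force: [-0.8, 0.1, 0.8]
opening: 0.408
```

```bash
python3 -c "
from h import *
go(.5134,.2409,.027,-106.66)"
```

```text
t 3.27 pos [0.5182 0.2408 0.0685] open 35.9 F [-0.8  0.1  0.8] | shift now-axes [0.0021 0.0061 0.0519] turn [-0.0016  0.0031 -0.0006] | shift after turn [0.0016 0.0058 0.0519]
```

apply_moves(series=[{"x": 0.002,"y": 0.006,"z": 0,"wx": -0.001,"wy": 0.003,"wz": 0,"fingers": -0.18},{"x": 0,"y": 0.001,"z": 0.025,"wx": 0,"wy": 0,"wz": 0,"fingers": -0.18},{"x": 0,"y": 0.001,"z": 0.025,"wx": 0,"wy": 0,"wz": 0,"fingers": -0.18},{"x": 0,"y": 0,"z": 0,"wx": 0,"wy": 0,"wz": 0,"fingers": -0.18}])

```text
clock: 3.78
tool_pos: [0.5151, 0.2424, 0.0347]
eef_rot: [-0.596, 0.803, -0.002, 0.005]
contact_force: [0.3, 0.1, 0.5]
opening: 0.406
```

```bash
python3 -c "
from h import *
go(.5134,.2409,.027,-106.66)"
```

```text
t 3.77 pos [0.5151 0.2424 0.0347] open 35.7 F [0.3 0.1 0.5] | shift now-axes [0.0025 0.0016 0.0096] turn [-0.0029  0.002  -0.001 ] | shift after turn [0.0025 0.0015 0.0096]
```

Go 7 mm lower, close, and lift.

apply_moves(series=[{"x": 0.002,"y": 0.001,"z": 0.009,"wx": -0.002,"wy": 0.002,"wz": 0,"fingers": -0.18},{"x": 0,"y": 0,"z": 0.003,"wx": 0,"wy": 0,"wz": 0,"fingers": -0.4},{"x": 0,"y": 0,"z": 0,"wx": 0,"wy": 0,"wz": 0,"fingers": -1},{"x": 0,"y": 0,"z": 0,"wx": 0,"wy": 0,"wz": 0,"fingers": -1},{"x": 0,"y": 0,"z": 0,"wx": 0,"wy": 0,"wz": 0,"fingers": -1},{"x": 0,"y": 0,"z": 0,"wx": 0,"wy": 0,"wz": 0,"fingers": -1}], force=15)

```text
clock: 4.53
tool_pos: [0.5158, 0.2419, 0.0281]
eef_rot: [-0.596, 0.803, -0.002, 0.003]
contact_force: [0.1, 0.4, -0.2]
opening: 0.125
```

```bash
python3 -c "
from h import *
go(.5183,-.2646,.18,-85.05)"
```

```text
t 4.53 pos [0.5158 0.2419 0.0281] open 11.0 F [ 0.1  0.4 -0.2] | shift now-axes [ 0.6044 -0.1877 -0.1905] turn [-0.0021  0.0005 -0.1211] | shift after turn [ 0.631   0.0516 -0.1899]
```

apply_moves(series=[{"x": 0,"y": 0,"z": -0.03,"wx": 0,"wy": 0,"wz": 0,"fingers": -1},{"x": 0,"y": 0,"z": -0.05,"wx": 0,"wy": 0,"wz": 0,"fingers": -1},{"x": 0,"y": 0,"z": -0.06,"wx": 0,"wy": 0,"wz": 0,"fingers": -1},{"x": 0,"y": 0,"z": -0.05,"wx": 0,"wy": 0,"wz": 0,"fingers": -1},{"x": 0,"y": 0,"z": 0,"wx": 0,"wy": 0,"wz": -0.04,"fingers": -1},{"x": 0,"y": 0,"z": 0,"wx": 0,"wy": 0,"wz": -0.04,"fingers": -1},{"x": 0,"y": 0,"z": 0,"wx": 0,"wy": 0,"wz": -0.04,"fingers": -1},{"x": 0.04,"y": 0.003,"z": 0,"wx": 0,"wy": 0,"wz": 0,"fingers": -1}])

```text
clock: 5.52
tool_pos: [0.5146, 0.2122, 0.1851]
eef_rot: [0.742, -0.671, 0.002, -0.003]
contact_force: [0.6, -0.8, -0.6]
opening: 0.124
```

```bash
python3 -c "
from h import *
go(.5183,-.2646,.18,-85.05)
im,_=snapshot('scene');save(cv2.resize(im[100:330,100:400],None,fx=2,fy=2,interpolation=cv2.INTER_CUBIC),'s2.png')"
```

```text
t 5.53 pos [0.5146 0.2122 0.1851] open 10.9 F [ 0.6 -0.8 -0.6] | shift now-axes [0.5935 0.0553 0.0046] turn [-0.0023  0.0008  0.0045] | shift after turn [0.5942 0.0468 0.0064]
```

View pics/s2.png

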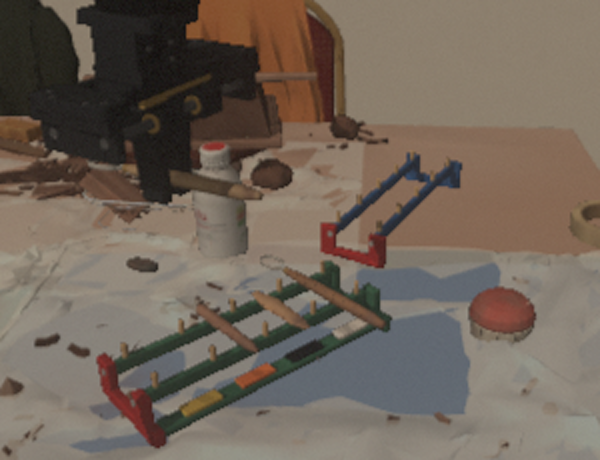

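The light tool is held level and the other three lie undisturbed. I'll carry it over.

apply_moves(series=[{"x": 0.07,"y": 0.006,"z": 0,"wx": -0.002,"wy": 0,"wz": 0.004,"fingers": -1},{"x": 0.075,"y": 0.006,"z": 0,"wx": 0,"wy": 0,"wz": 0,"fingers": -1},{"x": 0.075,"y": 0.006,"z": 0,"wx": 0,"wy": 0,"wz": 0,"fingers": -1},{"x": 0.075,"y": 0.006,"z": 0,"wx": 0,"wy": 0,"wz": 0,"fingers": -1},{"x": 0.075,"y": 0.006,"z": 0,"wx": 0,"wy": 0,"wz": 0,"fingers": -1},{"x": 0.075,"y": 0.006,"z": 0,"wx": 0,"wy": 0,"wz": 0,"fingers": -1},{"x": 0.075,"y": 0.006,"z": 0,"wx": 0,"wy": 0,"wz": 0,"fingers": -1},{"x": 0.05,"y": 0.004,"z": 0,"wx": 0,"wy": 0,"wz": 0,"fingers": -1}])

```text
clock: 6.58
tool_pos: [0.5158, -0.2647, 0.1861]
eef_rot: [0.735, -0.678, 0.001, 0.001]
contact_force: [1.5, 0.4, -0.6]
opening: 0.121
```

```bash
python3 -c "
from h import *
go(.5183,-.2646,.1,-85.05)"
```

```text
t 6.58 pos [ 0.5158 -0.2647  0.1861] open 10.7 F [ 1.5  0.4 -0.6] | shift now-axes [-0.0002 -0.0031  0.1077] turn [-0.0002 -0.0011 -0.0015] | shift after turn [ 0.0002 -0.0031  0.1077]
```

apply_moves(series=[{"x": 0,"y": -0.004,"z": 0.04,"wx": 0,"wy": -0.001,"wz": -0.001,"fingers": -1},{"x": 0,"y": 0,"z": 0.06,"wx": 0,"wy": 0,"wz": 0,"fingers": -1},{"x": 0,"y": 0,"z": 0.05,"wx": 0,"wy": 0,"wz": 0,"fingers": -1},{"x": 0,"y": 0,"z": 0,"wx": 0,"wy": 0,"wz": 0,"fingers": -1}])

```text
clock: 7.08
tool_pos: [0.5184, -0.2728, 0.0639]
eef_rot: [0.732, -0.681, 0.003, 0.001]
contact_force: [-0.1, -0.1, 0.1]
opening: 0.128
```

```bash
python3 -c "
from h import *
go(.52,-.2646,.029,-85.05)"
```

```text
t 7.08 pos [ 0.5184 -0.2728  0.0639] open 11.3 F [-0.1 -0.1  0.1] | shift now-axes [-0.0103 -0.0026  0.0435] turn [-0.0007 -0.0018 -0.0044] | shift after turn [-0.01   -0.0029  0.0436]
```

apply_moves(series=[{"x": -0.01,"y": -0.003,"z": 0,"wx": -0.001,"wy": -0.002,"wz": -0.004,"fingers": -1},{"x": -0.001,"y": 0,"z": 0.02,"wx": 0,"wy": 0,"wz": 0,"fingers": -1},{"x": -0.001,"y": 0,"z": 0.015,"wx": 0,"wy": 0,"wz": 0,"fingers": -1},{"x": 0,"y": 0,"z": 0,"wx": 0,"wy": 0,"wz": 0,"fingers": -1}])

```text
clock: 7.58
tool_pos: [0.523, -0.2628, 0.0382]
eef_rot: [0.737, -0.676, 0.002, -0.001]
contact_force: [-0.6, -0.1, -1.1]
opening: 0.124
```

```bash
python3 -c "
from h import *
go(.52,-.2646,.028,-85.05)"
```

```text
t 7.58 pos [ 0.523  -0.2628  0.0382] open 10.9 F [-0.6 -0.1 -1.1] | shift now-axes [0.0018 0.004  0.0128] turn [-0.0015 -0.0006  0.    ] | shift after turn [0.0019 0.0039 0.0128]
```

apply_moves(series=[{"x": 0.002,"y": 0.004,"z": 0.007,"wx": -0.001,"wy": 0,"wz": 0,"fingers": -1},{"x": 0,"y": 0,"z": 0.005,"wx": 0,"wy": 0,"wz": 0,"fingers": -1},{"x": 0,"y": 0,"z": 0.001,"wx": 0,"wy": 0,"wz": 0,"fingers": -1}])

```text
clock: 7.95
tool_pos: [0.5201, -0.2654, 0.0277]
eef_rot: [0.737, -0.676, 0.002, 0.0]
contact_force: [0.2, 0.9, 3.0]
opening: 0.124
```

```bash
python3 -c "
from h import *
go(.52,-.2646,.028,-85.05)"
```

```text
t 7.95 pos [ 0.5201 -0.2654  0.0277] open 10.9 F [0.2 0.9 3. ] | shift now-axes [-0.001   0.     -0.0003] turn [-0.0007 -0.0008 -0.0002] | shift after turn [-0.001   0.     -0.0003]
```

apply_moves(series=[{"x": 0,"y": 0,"z": 0,"wx": 0,"wy": 0,"wz": 0,"fingers": -0.18},{"x": 0,"y": 0,"z": 0,"wx": 0,"wy": 0,"wz": 0,"fingers": -0.18},{"x": 0,"y": 0,"z": 0,"wx": 0,"wy": 0,"wz": 0,"fingers": -0.18},{"x": 0,"y": 0,"z": -0.03,"wx": 0,"wy": 0,"wz": 0,"fingers": -0.18},{"x": 0,"y": 0,"z": -0.06,"wx": 0,"wy": 0,"wz": 0,"fingers": -0.18},{"x": 0,"y": 0,"z": -0.06,"wx": 0,"wy": 0,"wz": 0,"fingers": -0.18},{"x": 0,"y": 0,"z": 0,"wx": 0,"wy": 0,"wz": 0.05,"fingers": -0.18},{"x": 0,"y": 0,"z": 0,"wx": 0,"wy": 0,"wz": 0.05,"fingers": -0.18}])

```text
clock: 8.95
tool_pos: [0.52, -0.2654, 0.1522]
eef_rot: [-0.618, 0.786, -0.002, 0.001]
contact_force: [0.1, -0.7, -0.4]
opening: 0.407
```

```bash
python3 -c "
from h import *
go(.4924,.1816,.15,-106.66)"
```

```text
t 8.95 pos [ 0.52   -0.2654  0.1522] open 35.8 F [ 0.1 -0.7 -0.4] | shift now-axes [-0.5349  0.1651  0.0013] turn [-0.0014 -0.0004  0.0169] | shift after turn [-0.5254  0.1933  0.0027]
```

apply_moves(series=[{"x": -0.065,"y": 0.023,"z": 0,"wx": 0,"wy": 0,"wz": 0.016,"fingers": -0.18},{"x": -0.068,"y": 0.025,"z": 0,"wx": 0,"wy": 0,"wz": 0,"fingers": -0.18},{"x": -0.068,"y": 0.025,"z": 0,"wx": 0,"wy": 0,"wz": 0,"fingers": -0.18},{"x": -0.068,"y": 0.025,"z": 0,"wx": 0,"wy": 0,"wz": 0,"fingers": -0.18},{"x": -0.068,"y": 0.025,"z": 0,"wx": 0,"wy": 0,"wz": 0,"fingers": -0.18},{"x": -0.068,"y": 0.025,"z": 0,"wx": 0,"wy": 0,"wz": 0,"fingers": -0.18},{"x": -0.068,"y": 0.025,"z": 0,"wx": 0,"wy": 0,"wz": 0,"fingers": -0.18},{"x": -0.04,"y": 0.018,"z": 0,"wx": 0,"wy": 0,"wz": 0,"fingers": -0.18}])

```text
clock: 9.95
tool_pos: [0.4923, 0.1805, 0.1511]
eef_rot: [-0.594, 0.805, -0.006, 0.003]
contact_force: [0.4, -0.5, -0.3]
opening: 0.411
```

```bash
python3 -c "
from h import *
go(.4924,.1816,.06,-106.66)"
```

```text
t 9.95 pos [0.4923 0.1805 0.1511] open 36.1 F [ 0.4 -0.5 -0.3] | shift now-axes [-0.0015  0.0018  0.1138] turn [-0.0043 -0.0004 -0.0027] | shift after turn [-0.0013  0.0003  0.1138]
```

apply_moves(series=[{"x": -0.001,"y": 0.001,"z": 0,"wx": -0.004,"wy": 0,"wz": -0.002,"fingers": -0.18},{"x": 0,"y": 0,"z": 0.04,"wx": 0,"wy": 0,"wz": 0,"fingers": -0.18},{"x": 0,"y": 0,"z": 0.05,"wx": 0,"wy": 0,"wz": 0,"fingers": -0.18},{"x": 0,"y": 0,"z": 0.025,"wx": 0,"wy": 0,"wz": 0,"fingers": -0.18},{"x": 0,"y": 0,"z": 0,"wx": 0,"wy": 0,"wz": 0,"fingers": -0.18}])

```text
clock: 10.58
tool_pos: [0.4938, 0.18, 0.0579]
eef_rot: [-0.597, 0.802, -0.001, 0.001]
contact_force: [0.1, 0.3, 0.6]
opening: 0.413
```

```bash
python3 -c "
from h import *
go(.4924,.1816,.027,-106.66)"
```

```text
t 10.57 pos [0.4938 0.18   0.0579] open 36.3 F [0.1 0.3 0.6] | shift now-axes [-0.0015  0.0023  0.0386] turn [-0.001  -0.0001 -0.0003] | shift after turn [-0.0014  0.0022  0.0386]
```

Well aligned, so I'll descend the rest of the way, grip and lift.

apply_moves(series=[{"x": -0.001,"y": 0.002,"z": 0.018,"wx": -0.001,"wy": 0,"wz": 0,"fingers": -0.18},{"x": 0,"y": 0,"z": 0.018,"wx": 0,"wy": 0,"wz": 0,"fingers": -0.18},{"x": 0,"y": 0,"z": 0.003,"wx": 0,"wy": 0,"wz": 0,"fingers": -0.18},{"x": 0,"y": 0,"z": 0,"wx": 0,"wy": 0,"wz": 0,"fingers": -1},{"x": 0,"y": 0,"z": 0,"wx": 0,"wy": 0,"wz": 0,"fingers": -1},{"x": 0,"y": 0,"z": 0,"wx": 0,"wy": 0,"wz": 0,"fingers": -1},{"x": 0,"y": 0,"z": 0,"wx": 0,"wy": 0,"wz": 0,"fingers": -1}])

```text
clock: 11.45
tool_pos: [0.4947, 0.1802, 0.0273]
eef_rot: [-0.596, 0.803, -0.001, 0.002]
contact_force: [-0.2, -0.2, -0.3]
opening: 0.111
```

```bash
python3 -c "
from h import *
go(.5134,-.2088,.17,-85.05)"
```

```text
t 11.45 pos [0.4947 0.1802 0.0273] open 9.8 F [-0.2 -0.2 -0.3] | shift now-axes [ 0.4584 -0.1638 -0.1786] turn [-0.0013  0.0004 -0.1209] | shift after turn [ 0.4865  0.0187 -0.1783]
```

apply_moves(series=[{"x": 0,"y": 0,"z": -0.03,"wx": 0,"wy": 0,"wz": 0,"fingers": -1},{"x": 0,"y": 0,"z": -0.05,"wx": 0,"wy": 0,"wz": 0,"fingers": -1},{"x": 0,"y": 0,"z": -0.06,"wx": 0,"wy": 0,"wz": 0,"fingers": -1},{"x": 0,"y": 0,"z": -0.04,"wx": 0,"wy": 0,"wz": 0,"fingers": -1},{"x": 0,"y": 0,"z": 0,"wx": 0,"wy": 0,"wz": -0.04,"fingers": -1},{"x": 0,"y": 0,"z": 0,"wx": 0,"wy": 0,"wz": -0.04,"fingers": -1},{"x": 0,"y": 0,"z": 0,"wx": 0,"wy": 0,"wz": -0.04,"fingers": -1},{"x": 0.04,"y": 0.003,"z": 0,"wx": 0,"wy": 0,"wz": 0,"fingers": -1}])

```text
clock: 12.45
tool_pos: [0.4943, 0.1508, 0.1773]
eef_rot: [0.742, -0.67, 0.001, -0.003]
contact_force: [0.3, -0.7, -0.1]
opening: 0.117
```

apply_moves(series=[{"x": 0.06,"y": 0.002,"z": 0,"wx": 0,"wy": 0,"wz": 0,"fingers": -1},{"x": 0.07,"y": 0.003,"z": 0,"wx": 0,"wy": 0,"wz": 0,"fingers": -1},{"x": 0.07,"y": 0.003,"z": 0,"wx": 0,"wy": 0,"wz": 0,"fingers": -1},{"x": 0.07,"y": 0.003,"z": 0,"wx": 0,"wy": 0,"wz": 0,"fingers": -1},{"x": 0.07,"y": 0.003,"z": 0,"wx": 0,"wy": 0,"wz": 0,"fingers": -1},{"x": 0.06,"y": 0.003,"z": 0,"wx": 0,"wy": 0,"wz": 0,"fingers": -1},{"x": 0.03,"y": 0,"z": 0,"wx": 0,"wy": 0,"wz": 0,"fingers": -1}])

```text
clock: 13.32
tool_pos: [0.5164, -0.2035, 0.1767]
eef_rot: [0.743, -0.669, 0.002, -0.004]
contact_force: [0.0, 0.4, -0.4]
opening: 0.113
```

```bash
python3 -c "
from h import *
go(.515,-.2088,.06,-85.05)"
```

```text
t 13.32 pos [ 0.5164 -0.2035  0.1767] open 10.0 F [ 0.   0.4 -0.4] | shift now-axes [0.0067 0.0036 0.1459] turn [-0.0027  0.0007  0.0058] | shift after turn [0.0065 0.0023 0.1459]
```

apply_moves(series=[{"x": 0.006,"y": 0.002,"z": 0.01,"wx": -0.003,"wy": 0,"wz": 0.006,"fingers": -1},{"x": 0,"y": 0,"z": 0.05,"wx": 0,"wy": 0,"wz": 0,"fingers": -1},{"x": 0,"y": 0,"z": 0.055,"wx": 0,"wy": 0,"wz": 0,"fingers": -1},{"x": 0,"y": 0,"z": 0.03,"wx": 0,"wy": 0,"wz": 0,"fingers": -1},{"x": 0,"y": 0,"z": 0,"wx": 0,"wy": 0,"wz": 0,"fingers": -1}])

```text
clock: 13.95
tool_pos: [0.515, -0.2047, 0.0567]
eef_rot: [0.736, -0.677, -0.002, -0.001]
contact_force: [-0.6, 0.2, -0.4]
opening: 0.115
```

```bash
python3 -c "
from h import *
go(.515,-.2088,.0275,-85.05)"
```

```text
t 13.95 pos [ 0.515  -0.2047  0.0567] open 10.1 F [-0.6  0.2 -0.4] | shift now-axes [0.0052 0.0003 0.0364] turn [ 0.0007  0.0014 -0.0008] | shift after turn [0.005  0.0004 0.0364]
```

apply_moves(series=[{"x": 0.005,"y": 0,"z": 0.01,"wx": 0,"wy": 0.001,"wz": 0,"fingers": -1},{"x": 0,"y": 0,"z": 0.014,"wx": 0,"wy": 0,"wz": 0,"fingers": -1},{"x": 0,"y": 0,"z": 0.006,"wx": 0,"wy": 0,"wz": 0,"fingers": -1},{"x": 0,"y": 0,"z": 0.003,"wx": 0,"wy": 0,"wz": 0,"fingers": -1}])

```text
clock: 14.45
tool_pos: [0.5171, -0.2079, 0.031]
eef_rot: [0.737, -0.676, 0.0, -0.001]
contact_force: [-0.3, -0.2, 0.5]
opening: 0.114
```

```bash
python3 -c "
from h import *
go(.515,-.2088,.0275,-85.05)"
```

```text
t 14.45 pos [ 0.5171 -0.2079  0.031 ] open 10.0 F [-0.3 -0.2  0.5] | shift now-axes [0.0009 0.0028 0.0044] turn [-0.0005  0.     -0.0004] | shift after turn [0.0009 0.0028 0.0044]
```

apply_moves(series=[{"x": 0.001,"y": 0.002,"z": 0.004,"wx": 0,"wy": 0,"wz": 0,"fingers": -1},{"x": 0,"y": 0,"z": 0.001,"wx": 0,"wy": 0,"wz": 0,"fingers": -1},{"x": 0,"y": 0,"z": 0,"wx": 0,"wy": 0,"wz": 0,"fingers": -0.18},{"x": 0,"y": 0,"z": 0,"wx": 0,"wy": 0,"wz": 0,"fingers": -0.18},{"x": 0,"y": 0,"z": 0,"wx": 0,"wy": 0,"wz": 0,"fingers": -0.18},{"x": 0,"y": 0,"z": -0.03,"wx": 0,"wy": 0,"wz": 0,"fingers": -0.18},{"x": 0,"y": 0,"z": -0.06,"wx": 0,"wy": 0,"wz": 0,"fingers": -0.18},{"x": 0,"y": 0,"z": -0.06,"wx": 0,"wy": 0,"wz": 0,"fingers": -0.18}])

```text
clock: 15.45
tool_pos: [0.5135, -0.2083, 0.1471]
eef_rot: [0.737, -0.676, -0.002, 0.001]
contact_force: [0.3, -0.4, -0.1]
opening: 0.408
```

apply_moves(series=[{"x": 0,"y": 0,"z": 0,"wx": 0,"wy": 0,"wz": 0.058,"fingers": -0.18},{"x": 0,"y": 0,"z": 0,"wx": 0,"wy": 0,"wz": 0.058,"fingers": -0.18},{"x": 0,"y": 0,"z": 0,"wx": 0,"wy": 0,"wz": 0,"fingers": -0.18}])

```text
clock: 15.82
tool_pos: [0.5161, -0.2091, 0.152]
eef_rot: [-0.598, 0.801, -0.001, 0.002]
contact_force: [-0.1, 0.2, -0.5]
opening: 0.407
```

```bash
python3 -c "
from h import *
go(.4695,.1258,.15,-106.66)"
```

```text
t 15.82 pos [ 0.5161 -0.2091  0.152 ] open 35.8 F [-0.1  0.2 -0.5] | shift now-axes [-0.3848  0.175   0.0022] turn [-0.0014  0.0004  0.0007] | shift after turn [-0.3844  0.1759  0.0025]
```

apply_moves(series=[{"x": -0.05,"y": 0.023,"z": 0,"wx": 0,"wy": 0,"wz": 0,"fingers": -0.18},{"x": -0.062,"y": 0.028,"z": 0,"wx": 0,"wy": 0,"wz": 0,"fingers": -0.18},{"x": -0.062,"y": 0.028,"z": 0,"wx": 0,"wy": 0,"wz": 0,"fingers": -0.18},{"x": -0.062,"y": 0.028,"z": 0,"wx": 0,"wy": 0,"wz": 0,"fingers": -0.18},{"x": -0.062,"y": 0.028,"z": 0,"wx": 0,"wy": 0,"wz": 0,"fingers": -0.18},{"x": -0.06,"y": 0.027,"z": 0,"wx": 0,"wy": 0,"wz": 0,"fingers": -0.18},{"x": -0.026,"y": 0.014,"z": 0,"wx": 0,"wy": 0,"wz": 0,"fingers": -0.18},{"x": 0,"y": 0,"z": 0,"wx": 0,"wy": 0,"wz": 0,"fingers": -0.18}])

```text
clock: 16.82
tool_pos: [0.4646, 0.1345, 0.1494]
eef_rot: [-0.61, 0.792, -0.002, 0.002]
contact_force: [0.3, 0.1, -0.3]
opening: 0.406
```

```bash
python3 -c "
from h import *
go(.4695,.1258,.06,-106.66)"
```

```text
t 16.82 pos [0.4646 0.1345 0.1494] open 35.8 F [ 0.3  0.1 -0.3] | shift now-axes [ 0.0091 -0.0081  0.1117] turn [-0.0015  0.0003  0.0103] | shift after turn [ 0.0087 -0.0089  0.1117]
```

apply_moves(series=[{"x": 0.009,"y": -0.008,"z": 0,"wx": -0.001,"wy": 0,"wz": 0.01,"fingers": -0.18},{"x": 0,"y": 0,"z": 0.04,"wx": 0,"wy": 0,"wz": 0,"fingers": -0.18},{"x": 0,"y": 0,"z": 0.05,"wx": 0,"wy": 0,"wz": 0,"fingers": -0.18},{"x": 0,"y": 0,"z": 0.02,"wx": 0,"wy": 0,"wz": 0,"fingers": -0.18},{"x": 0,"y": 0,"z": 0,"wx": 0,"wy": 0,"wz": 0,"fingers": -0.18}])

```text
clock: 17.45
tool_pos: [0.4744, 0.113, 0.0597]
eef_rot: [-0.591, 0.807, -0.004, 0.001]
contact_force: [0.1, 0.2, 0.7]
opening: 0.414
```

```bash
python3 -c "
from h import *
go(.4695,.1258,.024,-106.66)"
```

```text
t 17.45 pos [0.4744 0.113  0.0597] open 36.5 F [0.1 0.2 0.7] | shift now-axes [-0.0135  0.0109  0.0445] turn [-0.0023 -0.0008 -0.0049] | shift after turn [-0.0136  0.0104  0.0446]
```

apply_moves(series=[{"x": -0.012,"y": 0.009,"z": 0,"wx": -0.002,"wy": 0,"wz": -0.004,"fingers": -0.18},{"x": 0,"y": 0,"z": 0,"wx": 0,"wy": 0,"wz": 0,"fingers": -0.18},{"x": 0,"y": 0,"z": 0,"wx": 0,"wy": 0,"wz": 0,"fingers": -0.18}])

```text
clock: 17.82
tool_pos: [0.4719, 0.1232, 0.0615]
eef_rot: [-0.595, 0.804, -0.002, 0.0]
contact_force: [-0.3, -0.1, -0.1]
opening: 0.409
```

```bash
python3 -c "
from h import *
go(.4695,.1258,.024,-106.66)"
```

```text
t 17.82 pos [0.4719 0.1232 0.0615] open 36.0 F [-0.3 -0.1 -0.1] | shift now-axes [-0.0023  0.004   0.0468] turn [-0.0011 -0.0005 -0.0016] | shift after turn [-0.0023  0.0038  0.0469]
```

apply_moves(series=[{"x": -0.002,"y": 0.003,"z": 0.01,"wx": -0.001,"wy": 0,"wz": -0.001,"fingers": -0.18},{"x": 0,"y": 0,"z": 0.018,"wx": 0,"wy": 0,"wz": 0,"fingers": -0.18},{"x": 0,"y": 0,"z": 0.015,"wx": 0,"wy": 0,"wz": 0,"fingers": -0.18},{"x": 0,"y": 0,"z": 0.004,"wx": 0,"wy": 0,"wz": 0,"fingers": -0.18},{"x": 0,"y": 0,"z": 0,"wx": 0,"wy": 0,"wz": 0,"fingers": -0.18}])

```text
clock: 18.45
tool_pos: [0.4698, 0.1257, 0.021]
eef_rot: [-0.597, 0.802, -0.0, -0.001]
contact_force: [-0.4, -0.3, 0.8]
opening: 0.409
```

```bash
python3 -c "
from h import *
go(.4695,.1258,.024,-106.66)"
```

```text
t 18.45 pos [0.4698 0.1257 0.021 ] open 36.0 F [-0.4 -0.3  0.8] | shift now-axes [ 0.      0.0004 -0.0037] turn [ 0.     -0.0005 -0.0004] | shift after turn [ 0.      0.0004 -0.0037]
```

apply_moves(series=[{"x": 0,"y": 0,"z": -0.003,"wx": 0,"wy": 0,"wz": 0,"fingers": -0.3},{"x": 0,"y": 0,"z": 0,"wx": 0,"wy": 0,"wz": 0,"fingers": -1},{"x": 0,"y": 0,"z": 0,"wx": 0,"wy": 0,"wz": 0,"fingers": -1},{"x": 0,"y": 0,"z": 0,"wx": 0,"wy": 0,"wz": 0,"fingers": -1},{"x": 0,"y": 0,"z": 0,"wx": 0,"wy": 0,"wz": 0,"fingers": -1}])

```text
clock: 19.08
tool_pos: [0.4704, 0.1258, 0.0244]
eef_rot: [-0.597, 0.802, -0.001, 0.0]
contact_force: [-0.5, -0.2, 0.9]
opening: 0.191
```

```bash
python3 -c "
from h import *
go(.5086,-.153,.17,-85.05)"
```

```text
t 19.07 pos [0.4704 0.1258 0.0244] open 16.8 F [-0.5 -0.2  0.9] | shift now-axes [ 0.3201 -0.1463 -0.1815] turn [-0.0004 -0.0003 -0.1204] | shift after turn [ 0.3513 -0.0175 -0.1819]
```

apply_moves(series=[{"x": 0,"y": 0,"z": -0.03,"wx": 0,"wy": 0,"wz": 0,"fingers": -1},{"x": 0,"y": 0,"z": -0.05,"wx": 0,"wy": 0,"wz": 0,"fingers": -1},{"x": 0,"y": 0,"z": -0.06,"wx": 0,"wy": 0,"wz": 0,"fingers": -1},{"x": 0,"y": 0,"z": -0.04,"wx": 0,"wy": 0,"wz": 0,"fingers": -1},{"x": 0,"y": 0,"z": 0,"wx": 0,"wy": 0,"wz": -0.04,"fingers": -1},{"x": 0,"y": 0,"z": 0,"wx": 0,"wy": 0,"wz": -0.04,"fingers": -1},{"x": 0,"y": 0,"z": 0,"wx": 0,"wy": 0,"wz": -0.038,"fingers": -1},{"x": 0.04,"y": -0.003,"z": 0,"wx": 0,"wy": 0,"wz": 0,"fingers": -1}])

```text
clock: 20.08
tool_pos: [0.4749, 0.0965, 0.1734]
eef_rot: [0.74, -0.672, 0.0, -0.001]
contact_force: [1.0, -0.5, 0.2]
opening: 0.194
```

apply_moves(series=[{"x": 0.06,"y": -0.003,"z": 0,"wx": 0,"wy": 0,"wz": 0,"fingers": -1},{"x": 0.065,"y": -0.003,"z": 0,"wx": 0,"wy": 0,"wz": 0,"fingers": -1},{"x": 0.065,"y": -0.003,"z": 0,"wx": 0,"wy": 0,"wz": 0,"fingers": -1},{"x": 0.06,"y": -0.003,"z": 0,"wx": 0,"wy": 0,"wz": 0,"fingers": -1},{"x": 0.04,"y": -0.003,"z": 0,"wx": 0,"wy": 0,"wz": 0,"fingers": -1},{"x": 0.015,"y": 0,"z": 0,"wx": 0,"wy": 0,"wz": 0,"fingers": -1},{"x": 0,"y": 0,"z": 0,"wx": 0,"wy": 0,"wz": 0,"fingers": -1}])

```text
clock: 20.95
tool_pos: [0.5103, -0.1537, 0.1727]
eef_rot: [0.74, -0.673, -0.0, -0.0]
contact_force: [-0.3, 0.3, -0.1]
opening: 0.186
```

```bash
python3 -c "
from h import *
go(.5086,-.153,.06,-85.05)
im,_=snapshot('scene');save(cv2.resize(im[100:330,130:400],None,fx=2,fy=2,interpolation=cv2.INTER_CUBIC),'s3.png')"
```

```text
t 20.95 pos [ 0.5103 -0.1537  0.1727] open 16.4 F [-0.3  0.3 -0.1] | shift now-axes [-0.001   0.0021  0.1409] turn [-0.0001  0.0003  0.0029] | shift after turn [-0.0011  0.002   0.1409]
```

View pics/s3.png

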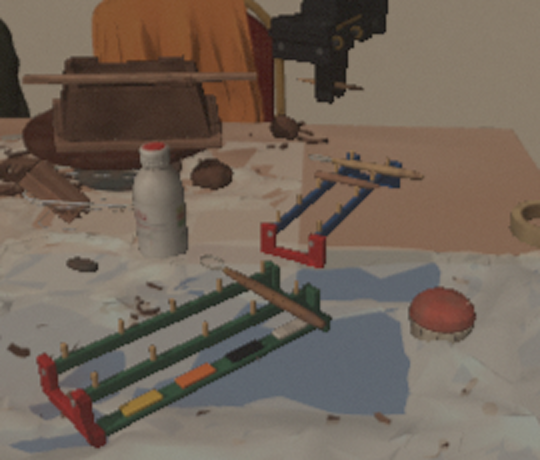

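The light tool and the stick lie in the far two blue bays. The knife is held level, and the red loop tool is still in place in the green rack.

apply_moves(series=[{"x": -0.001,"y": 0.002,"z": 0.01,"wx": 0,"wy": 0,"wz": 0.002,"fingers": -1},{"x": 0,"y": 0,"z": 0.05,"wx": 0,"wy": 0,"wz": 0,"fingers": -1},{"x": 0,"y": 0,"z": 0.055,"wx": 0,"wy": 0,"wz": 0,"fingers": -1},{"x": 0,"y": 0,"z": 0.025,"wx": 0,"wy": 0,"wz": 0,"fingers": -1},{"x": 0,"y": 0,"z": 0,"wx": 0,"wy": 0,"wz": 0,"fingers": -1}])

```text
clock: 21.62
tool_pos: [0.5091, -0.142, 0.0568]
eef_rot: [0.742, -0.67, -0.002, -0.002]
contact_force: [1.1, -0.1, -0.3]
opening: 0.191
```

```bash
python3 -c "
from h import *
go(.509,-.153,.0245,-85.05)"
```

```text
t 21.62 pos [ 0.5091 -0.142   0.0568] open 16.8 F [ 1.1 -0.1 -0.3] | shift now-axes [0.0139 0.0015 0.0403] turn [-0.0003  0.002   0.0052] | shift after turn [0.0137 0.0013 0.0404]
```

apply_moves(series=[{"x": 0.0125,"y": 0.001,"z": 0,"wx": 0,"wy": 0.002,"wz": 0.005,"fingers": -1},{"x": 0,"y": 0,"z": 0,"wx": 0,"wy": 0,"wz": 0,"fingers": -1},{"x": 0,"y": 0,"z": 0.01,"wx": 0,"wy": 0,"wz": 0,"fingers": -1},{"x": 0,"y": 0,"z": 0,"wx": 0,"wy": 0,"wz": 0,"fingers": -1}])

```text
clock: 22.12
tool_pos: [0.5109, -0.1519, 0.0508]
eef_rot: [0.737, -0.676, 0.002, -0.001]
contact_force: [-0.5, -0.2, 0.2]
opening: 0.188
```

```bash
python3 -c "
from h import *
go(.509,-.153,.0245,-85.05)"
```

```text
t 22.12 pos [ 0.5109 -0.1519  0.0508] open 16.5 F [-0.5 -0.2  0.2] | shift now-axes [0.0011 0.0027 0.0329] turn [-0.0016 -0.0005  0.0003] | shift after turn [0.0011 0.0025 0.0329]
```

apply_moves(series=[{"x": 0.001,"y": 0.002,"z": 0.01,"wx": -0.001,"wy": 0,"wz": 0,"fingers": -1},{"x": 0,"y": 0,"z": 0.012,"wx": 0,"wy": 0,"wz": 0,"fingers": -1},{"x": 0,"y": 0,"z": 0.006,"wx": 0,"wy": 0,"wz": 0,"fingers": -1},{"x": 0,"y": 0,"z": 0,"wx": 0,"wy": 0,"wz": 0,"fingers": -1}])

```text
clock: 22.62
tool_pos: [0.5093, -0.1529, 0.0266]
eef_rot: [0.737, -0.676, 0.001, -0.0]
contact_force: [0.0, 0.2, 1.2]
opening: 0.189
```

```bash
python3 -c "
from h import *
go(.509,-.153,.0245,-85.05)"
```

```text
t 22.62 pos [ 0.5093 -0.1529  0.0266] open 16.6 F [0.  0.2 1.2] | shift now-axes [0.0001 0.0003 0.0026] turn [-0.0004 -0.0004  0.0003] | shift after turn [0.0001 0.0003 0.0026]
```

apply_moves(series=[{"x": 0,"y": 0,"z": 0.003,"wx": 0,"wy": 0,"wz": 0,"fingers": -1},{"x": 0,"y": 0,"z": 0,"wx": 0,"wy": 0,"wz": 0,"fingers": -0.18},{"x": 0,"y": 0,"z": 0,"wx": 0,"wy": 0,"wz": 0,"fingers": -0.18},{"x": 0,"y": 0,"z": 0,"wx": 0,"wy": 0,"wz": 0,"fingers": -0.18},{"x": 0,"y": 0,"z": -0.03,"wx": 0,"wy": 0,"wz": 0,"fingers": -0.18},{"x": 0,"y": 0,"z": -0.06,"wx": 0,"wy": 0,"wz": 0,"fingers": -0.18},{"x": 0,"y": 0,"z": -0.06,"wx": 0,"wy": 0,"wz": 0,"fingers": -0.18},{"x": 0,"y": 0,"z": 0,"wx": 0,"wy": 0,"wz": 0,"fingers": -0.18}])

```text
clock: 23.62
tool_pos: [0.5093, -0.1526, 0.1475]
eef_rot: [0.737, -0.676, 0.001, -0.0]
contact_force: [-0.2, 1.1, -1.4]
opening: 0.408
```

apply_moves(series=[{"x": 0,"y": 0,"z": 0,"wx": 0,"wy": 0,"wz": 0.058,"fingers": -0.18},{"x": 0,"y": 0,"z": 0,"wx": 0,"wy": 0,"wz": 0.058,"fingers": -0.18},{"x": 0,"y": 0,"z": 0,"wx": 0,"wy": 0,"wz": 0,"fingers": -0.18}])

```text
clock: 24.0
tool_pos: [0.5078, -0.1524, 0.146]
eef_rot: [-0.599, 0.801, 0.0, -0.001]
contact_force: [-0.9, 0.2, -1.1]
opening: 0.408
```

```bash
python3 -c "
from h import *
go(.4607,.0784,.15,-105)"
```

```text
t 24.0 pos [ 0.5078 -0.1524  0.146 ] open 35.9 F [-0.9  0.2 -1.1] | shift now-axes [-0.2602  0.138  -0.0051] turn [ 0.0002 -0.0003 -0.0078] | shift after turn [-0.2634  0.1316 -0.005 ]
```

apply_moves(series=[{"x": -0.04,"y": 0.02,"z": 0,"wx": 0,"wy": 0,"wz": -0.007,"fingers": -0.18},{"x": -0.055,"y": 0.028,"z": 0,"wx": 0,"wy": 0,"wz": 0,"fingers": -0.18},{"x": -0.055,"y": 0.028,"z": 0,"wx": 0,"wy": 0,"wz": 0,"fingers": -0.18},{"x": -0.055,"y": 0.028,"z": 0,"wx": 0,"wy": 0,"wz": 0,"fingers": -0.18},{"x": -0.04,"y": 0.02,"z": 0,"wx": 0,"wy": 0,"wz": 0,"fingers": -0.18},{"x": -0.016,"y": 0.007,"z": 0,"wx": 0,"wy": 0,"wz": 0,"fingers": -0.18},{"x": 0,"y": 0,"z": 0,"wx": 0,"wy": 0,"wz": 0,"fingers": -0.18},{"x": 0,"y": 0,"z": 0,"wx": 0,"wy": 0,"wz": 0,"fingers": -0.18}])

```text
clock: 25.0
tool_pos: [0.458, 0.079, 0.1411]
eef_rot: [-0.616, 0.788, 0.0, -0.004]
contact_force: [-0.9, 0.4, -0.6]
opening: 0.412
```

```bash
python3 -c "
from h import *
go(.4607,.0784,.06,-105)"
```

```text
t 25.0 pos [0.458  0.079  0.1411] open 36.3 F [-0.9  0.4 -0.6] | shift now-axes [-0.0007 -0.0039  0.1013] turn [ 0.0016 -0.0018  0.0059] | shift after turn [-0.0002 -0.0034  0.1013]
```

apply_moves(series=[{"x": 0,"y": -0.003,"z": 0,"wx": 0.001,"wy": -0.002,"wz": 0.006,"fingers": -0.18},{"x": 0,"y": 0,"z": 0.04,"wx": 0,"wy": 0,"wz": 0,"fingers": -0.18},{"x": 0,"y": 0,"z": 0.04,"wx": 0,"wy": 0,"wz": 0,"fingers": -0.18},{"x": 0,"y": 0,"z": 0.015,"wx": 0,"wy": 0,"wz": 0,"fingers": -0.18},{"x": 0,"y": 0,"z": 0,"wx": 0,"wy": 0,"wz": 0,"fingers": -0.18},{"x": 0,"y": 0,"z": 0,"wx": 0,"wy": 0,"wz": 0,"fingers": -0.18}])

```text
clock: 25.75
tool_pos: [0.4647, 0.0714, 0.0649]
eef_rot: [-0.603, 0.798, -0.002, 0.002]
contact_force: [-0.4, -0.2, 0.2]
opening: 0.41
```

```bash
python3 -c "
from h import *
go(.4607,.0784,.0275,-105)"
```

```text
t 25.75 pos [0.4647 0.0714 0.0649] open 36.1 F [-0.4 -0.2  0.2] | shift now-axes [-0.0071  0.0074  0.0467] turn [-0.0017  0.0003 -0.0046] | shift after turn [-0.0072  0.007   0.0467]
```

apply_moves(series=[{"x": -0.007,"y": 0.006,"z": 0,"wx": -0.001,"wy": 0,"wz": -0.004,"fingers": -0.18},{"x": 0,"y": 0,"z": 0,"wx": 0,"wy": 0,"wz": 0,"fingers": -0.18},{"x": 0,"y": 0,"z": 0.01,"wx": 0,"wy": 0,"wz": 0,"fingers": -0.18},{"x": 0,"y": 0,"z": 0,"wx": 0,"wy": 0,"wz": 0,"fingers": -0.18}])

```text
clock: 26.25
tool_pos: [0.4625, 0.0793, 0.0583]
eef_rot: [-0.609, 0.793, -0.001, 0.003]
contact_force: [1.1, 0.3, 1.2]
opening: 0.411
```

```bash
python3 -c "
from h import *
go(.4607,.0784,.0275,-105)"
```

```text
t 26.25 pos [0.4625 0.0793 0.0583] open 36.1 F [1.1 0.3 1.2] | shift now-axes [0.0017 0.0021 0.0384] turn [-0.0017  0.0009 -0.0001] | shift after turn [0.0016 0.0019 0.0384]
```

apply_moves(series=[{"x": 0.001,"y": 0.002,"z": 0.014,"wx": -0.001,"wy": 0,"wz": 0,"fingers": -0.18},{"x": 0,"y": 0,"z": 0.015,"wx": 0,"wy": 0,"wz": 0,"fingers": -0.18},{"x": 0,"y": 0,"z": 0.006,"wx": 0,"wy": 0,"wz": 0,"fingers": -0.18},{"x": 0,"y": 0,"z": 0,"wx": 0,"wy": 0,"wz": 0,"fingers": -0.18}])

```text
clock: 26.75
tool_pos: [0.4604, 0.0786, 0.0275]
eef_rot: [-0.609, 0.794, 0.0, 0.001]
contact_force: [0.8, -0.3, -0.1]
opening: 0.412
```

```bash
python3 -c "
from h import *
go(.4607,.0784,.0275,-105)"
```

```text
t 26.75 pos [0.4604 0.0786 0.0275] open 36.2 F [ 0.8 -0.3 -0.1] | shift now-axes [ 0.0002 -0.0004  0.    ] turn [-0.0003  0.0006 -0.0002] | shift after turn [ 0.0002 -0.0004  0.    ]
```

apply_moves(series=[{"x": 0,"y": 0,"z": 0,"wx": 0,"wy": 0,"wz": 0,"fingers": -1},{"x": 0,"y": 0,"z": 0,"wx": 0,"wy": 0,"wz": 0,"fingers": -1},{"x": 0,"y": 0,"z": 0,"wx": 0,"wy": 0,"wz": 0,"fingers": -1},{"x": 0,"y": 0,"z": 0,"wx": 0,"wy": 0,"wz": 0,"fingers": -1},{"x": 0,"y": 0,"z": -0.03,"wx": 0,"wy": 0,"wz": 0,"fingers": -1},{"x": 0,"y": 0,"z": -0.06,"wx": 0,"wy": 0,"wz": 0,"fingers": -1},{"x": 0,"y": 0,"z": -0.06,"wx": 0,"wy": 0,"wz": 0,"fingers": -1},{"x": 0,"y": 0,"z": -0.03,"wx": 0,"wy": 0,"wz": 0,"fingers": -1}])

```text
clock: 27.75
tool_pos: [0.4593, 0.0783, 0.1746]
eef_rot: [-0.608, 0.794, 0.001, -0.0]
contact_force: [1.0, -0.2, -0.0]
opening: 0.126
```

apply_moves(series=[{"x": 0,"y": 0,"z": 0,"wx": 0,"wy": 0,"wz": -0.055,"fingers": -1},{"x": 0,"y": 0,"z": 0,"wx": 0,"wy": 0,"wz": -0.052,"fingers": -1},{"x": 0,"y": 0,"z": 0,"wx": 0,"wy": 0,"wz": 0,"fingers": -1}])

```text
clock: 28.12
tool_pos: [0.4602, 0.0786, 0.1776]
eef_rot: [0.736, -0.677, 0.0, -0.002]
contact_force: [0.1, -0.5, 0.2]
opening: 0.122
```

```bash
python3 -c "
from h import *
go(.5038,-.0972,.17,-85.05)"
```

```text
t 28.12 pos [0.4602 0.0786 0.1776] open 10.7 F [ 0.1 -0.5  0.2] | shift now-axes [ 0.2235 -0.0362  0.0091] turn [-0.0012  0.0007 -0.0013] | shift after turn [ 0.2236 -0.0354  0.0094]
```

apply_moves(series=[{"x": 0.04,"y": -0.006,"z": 0,"wx": 0,"wy": 0,"wz": 0,"fingers": -1},{"x": 0.055,"y": -0.009,"z": 0,"wx": 0,"wy": 0,"wz": 0,"fingers": -1},{"x": 0.055,"y": -0.009,"z": 0,"wx": 0,"wy": 0,"wz": 0,"fingers": -1},{"x": 0.04,"y": -0.007,"z": 0,"wx": 0,"wy": 0,"wz": 0,"fingers": -1},{"x": 0.025,"y": -0.004,"z": 0,"wx": 0,"wy": 0,"wz": 0,"fingers": -1},{"x": 0.005,"y": 0,"z": 0,"wx": 0,"wy": 0,"wz": 0,"fingers": -1},{"x": 0,"y": 0,"z": 0,"wx": 0,"wy": 0,"wz": 0,"fingers": -1},{"x": 0,"y": 0,"z": 0,"wx": 0,"wy": 0,"wz": 0,"fingers": -1}])

```text
clock: 29.12
tool_pos: [0.5012, -0.0968, 0.1754]
eef_rot: [0.73, -0.684, -0.002, -0.002]
contact_force: [0.1, 0.2, -0.8]
opening: 0.125
```

```bash
python3 -c "
from h import *
go(.5038,-.0972,.06,-85.05)"
```

```text
t 29.12 pos [ 0.5012 -0.0968  0.1754] open 11.0 F [ 0.1  0.2 -0.8] | shift now-axes [ 0.0015 -0.0032  0.1443] turn [ 0.0001  0.0016 -0.0067] | shift after turn [ 0.0008 -0.0031  0.1443]
```

apply_moves(series=[{"x": 0.001,"y": -0.003,"z": 0.01,"wx": 0,"wy": 0.001,"wz": -0.006,"fingers": -1},{"x": 0,"y": 0,"z": 0.05,"wx": 0,"wy": 0,"wz": 0,"fingers": -1},{"x": 0,"y": 0,"z": 0.05,"wx": 0,"wy": 0,"wz": 0,"fingers": -1},{"x": 0,"y": 0,"z": 0.03,"wx": 0,"wy": 0,"wz": 0,"fingers": -1},{"x": 0,"y": 0,"z": 0,"wx": 0,"wy": 0,"wz": 0,"fingers": -1},{"x": 0,"y": 0,"z": 0,"wx": 0,"wy": 0,"wz": 0,"fingers": -1}])

```text
clock: 29.88
tool_pos: [0.5059, -0.092, 0.0598]
eef_rot: [0.74, -0.673, -0.0, -0.002]
contact_force: [-0.1, 0.7, 0.9]
opening: 0.119
```

```bash
python3 -c "
from h import *
go(.5038,-.0972,.028,-85.05)"
```

```text
t 29.88 pos [ 0.5059 -0.092   0.0598] open 10.4 F [-0.1  0.7  0.9] | shift now-axes [0.0064 0.0034 0.0397] turn [-0.001   0.0011  0.0026] | shift after turn [0.0063 0.0032 0.0398]
```

apply_moves(series=[{"x": 0.006,"y": 0.003,"z": 0,"wx": -0.001,"wy": 0.001,"wz": 0.002,"fingers": -1},{"x": 0,"y": 0,"z": 0,"wx": 0,"wy": 0,"wz": 0,"fingers": -1},{"x": 0,"y": 0,"z": 0.012,"wx": 0,"wy": 0,"wz": 0,"fingers": -1},{"x": 0,"y": 0,"z": 0.012,"wx": 0,"wy": 0,"wz": 0,"fingers": -1},{"x": 0,"y": 0,"z": 0,"wx": 0,"wy": 0,"wz": 0,"fingers": -1}])

```text
clock: 30.5
tool_pos: [0.5056, -0.0976, 0.0417]
eef_rot: [0.738, -0.675, 0.002, -0.001]
contact_force: [0.2, 0.8, 0.4]
opening: 0.123
```

```bash
python3 -c "
from h import *
go(.5038,-.0972,.028,-85.05)"
```

```text
t 30.5 pos [ 0.5056 -0.0976  0.0417] open 10.8 F [0.2 0.8 0.4] | shift now-axes [-0.0007  0.0023  0.0172] turn [-0.0014 -0.0003  0.0005] | shift after turn [-0.0007  0.0022  0.0172]
```

apply_moves(series=[{"x": 0,"y": 0.002,"z": 0.008,"wx": -0.001,"wy": 0,"wz": 0,"fingers": -1},{"x": 0,"y": 0,"z": 0.007,"wx": 0,"wy": 0,"wz": 0,"fingers": -1},{"x": 0,"y": 0,"z": 0.002,"wx": 0,"wy": 0,"wz": 0,"fingers": -1},{"x": 0,"y": 0,"z": 0,"wx": 0,"wy": 0,"wz": 0,"fingers": -1}])

```text
clock: 31.0
tool_pos: [0.504, -0.0976, 0.0276]
eef_rot: [0.738, -0.675, 0.001, -0.0]
contact_force: [-1.1, -0.2, 4.2]
opening: 0.121
```

```bash
python3 -c "
from h import *
go(.5038,-.0972,.0275,-85.05)"
```

```text
t 31.0 pos [ 0.504  -0.0976  0.0276] open 10.7 F [-1.1 -0.2  4.2] | shift now-axes [-0.0005  0.0002  0.0001] turn [-0.0004 -0.0003  0.0006] | shift after turn [-0.0005  0.0002  0.0001]
```

Contact felt. I'll release, lift and move well aside toward the green rack so the top camera can see.

apply_moves(series=[{"x": 0,"y": 0,"z": 0,"wx": 0,"wy": 0,"wz": 0,"fingers": -0.18},{"x": 0,"y": 0,"z": 0,"wx": 0,"wy": 0,"wz": 0,"fingers": -0.18},{"x": 0,"y": 0,"z": 0,"wx": 0,"wy": 0,"wz": 0,"fingers": -0.18},{"x": 0,"y": 0,"z": -0.03,"wx": 0,"wy": 0,"wz": 0,"fingers": -0.18},{"x": 0,"y": 0,"z": -0.06,"wx": 0,"wy": 0,"wz": 0,"fingers": -0.18},{"x": 0,"y": 0,"z": -0.06,"wx": 0,"wy": 0,"wz": 0,"fingers": -0.18},{"x": 0,"y": 0,"z": -0.06,"wx": 0,"wy": 0,"wz": 0,"fingers": -0.18},{"x": 0,"y": 0,"z": 0,"wx": 0,"wy": 0,"wz": 0,"fingers": -0.18}])

```text
clock: 32.0
tool_pos: [0.5038, -0.0975, 0.1996]
eef_rot: [0.738, -0.675, 0.0, 0.0]
contact_force: [0.6, 0.6, -0.4]
opening: 0.414
```

apply_moves(series=[{"x": -0.05,"y": 0,"z": 0,"wx": 0,"wy": 0,"wz": 0,"fingers": -0.18},{"x": -0.07,"y": 0,"z": 0,"wx": 0,"wy": 0,"wz": 0,"fingers": -0.18},{"x": -0.07,"y": 0,"z": 0,"wx": 0,"wy": 0,"wz": 0,"fingers": -0.18},{"x": -0.07,"y": 0,"z": 0,"wx": 0,"wy": 0,"wz": 0,"fingers": -0.18},{"x": -0.07,"y": 0,"z": 0,"wx": 0,"wy": 0,"wz": 0,"fingers": -0.18},{"x": -0.03,"y": 0,"z": 0,"wx": 0,"wy": 0,"wz": 0,"fingers": -0.18},{"x": 0,"y": 0,"z": 0,"wx": 0,"wy": 0,"wz": 0,"fingers": -0.18},{"x": 0,"y": 0,"z": 0,"wx": 0,"wy": 0,"wz": 0,"fingers": -0.18}])

```text
clock: 33.0
tool_pos: [0.4747, 0.1942, 0.1906]
eef_rot: [0.736, -0.677, -0.001, 0.006]
contact_force: [0.3, -0.2, -1.4]
opening: 0.409
```

```bash
python3 -c "
from h import *
print(get_state()['tool_pos'],get_state()['qd'].round(3))
a,P=cloud('top');np.savez('top2.npz',im=a,P=P);save(cv2.resize(a[130:240,295:435],None,fx=5,fy=5,interpolation=cv2.INTER_CUBIC),'crop5.png')
im,_=snapshot('scene');save(cv2.resize(im[150:260,230:360],None,fx=5,fy=5,interpolation=cv2.INTER_CUBIC),'s4.png')"
```

```text
[0.47471944 0.19416122 0.19055723] [-0.004  0.011 -0.005  0.004  0.002 -0.003 -0.001]
```

View pics/crop5.png

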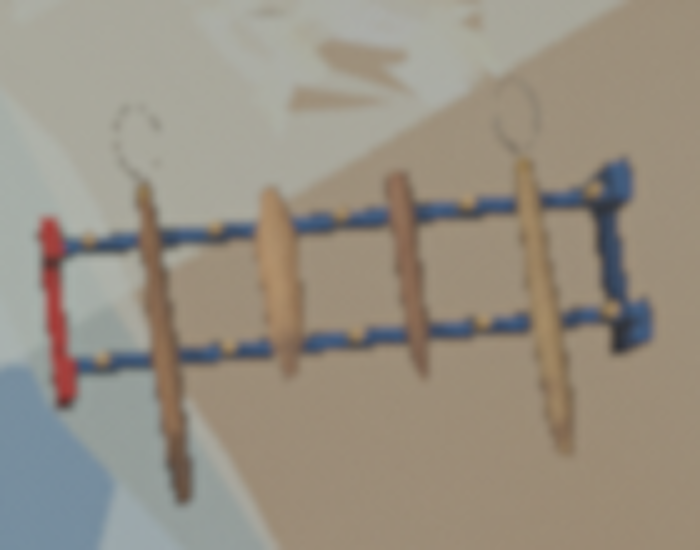

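View pics/s4.png

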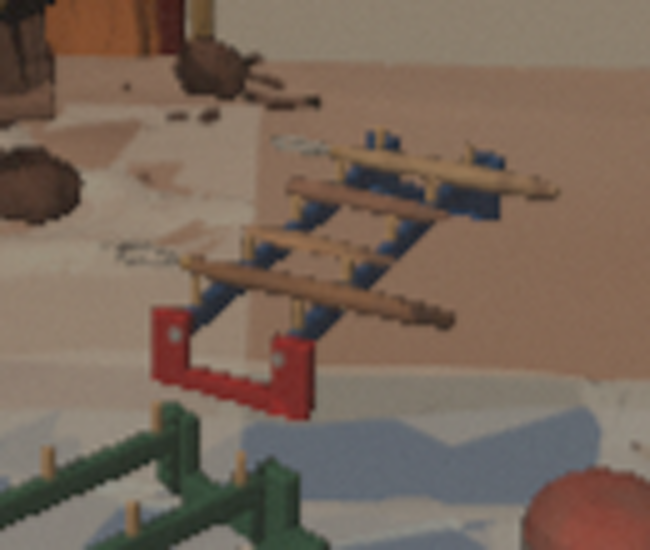

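All four lie across both blue rails in mirrored order: red loop, knife, stick, light loop from the red end. I'll check the centres numerically.

```bash
python3 - <<'E'
from h import *
cr=lambda u,v:((u+.5)/5-.5+295,(v+.5)/5-.5+130)
t=np.array([.51102,-.18092]);a=.08648;R=np.array([[np.cos(a),-np.sin(a)],[np.sin(a),np.cos(a)]])
for n,b,f in(("light",(567,452),(515,78)),("stick",(422,376),(397,173)),("knife",(290,375),(270,188)),("red",(183,500),(135,103))):
    b=px2w("top",*cr(*b),.046);f=px2w("top",*cr(*f),.046);c=R.T@((b+f)/2-t);d=R.T@(f-b)
    print(n,"len",np.linalg.norm(d).round(3),"in rack mm",(c*1e3).round(1),"ang",np.arctan2(d[1],d[0]).round(3))
E
```

```text
light len 0.169 in rack mm [ -1.9 -86.1] ang 0.001
stick len 0.092 in rack mm [ -1. -28.] ang -0.006
knife len 0.084 in rack mm [ 1.6 29.2] ang -0.014
red len 0.179 in rack mm [-1.1 83.3] ang 0.007
```

All are within about 2 mm of target, level and still, so I'll hand in.

```bash
python3 -c "
from plant import *
print(finish_job())"
```

```text
the job is handed in; nothing more can be done
None
```

All four tools now lie across both blue rails in reverse order, and the job is handed in. From the red end of the blue rack they are red loop tool, flat knife, round stick and light loop tool, each in the bay mirroring its tag on the green rack.

I placed them in the order light loop, stick, knife, red loop. The whole job took about 33 s of the 96 s allowed.

My last check was made from the top camera before handing in:
- **Position:** each tool's middle was within about 2 mm of its bay's middle and of the rack's centreline.
- **Angle:** each was within 0.015 rad of square.
- **Length check:** the measured lengths came out 2–3 mm short of those given, which is normal at this pixel size.
- **Level and clear:** the scene picture shows all four resting level. The gripper was held clear at about 0.19 m height.

Stillness was judged from single pictures only. I took no second picture to measure speed, and the job reported no verdict.

No check failed or disagreed. The one recurring problem was sideways drift of up to about 13 mm during fast descents, which I corrected above the rack before each grasp or placing.

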